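Hang the pink lot tag on the tag tree

ROBOT

A 7-joint arm with a two-finger parallel gripper is mounted at the origin on the work surface. World frame = base frame: x ahead of the robot, y to its left, z up, the work surface at z = 0. Lengths are in m, angles in rad, forces in N, time in s.
With the tool pointing down it reaches from about 0.35 to 0.9 m from the base axis. Payload 19.9 kg.
Tool frame: the origin (TCP) lies at the centre of the arm's flange, where the gripper is bolted on; the fingertips stand 199 mm ahead of it and the grasp point (between the pads) lies 180 mm ahead of it; z points along the fingers, y is the line along which they close (so a half turn about z gives the same grasp; the last joint's range is limited). The gripper opens to 94 mm and grips with 3 to 60 N. Pads are 16 mm wide; open, the fingers measure 119 mm over their backs; the gripper's body (75 mm by 177 mm) begins 78 mm behind the grasp point.
Start: joints at [-1.296, 0.417, -0.01, 1.614, 0.005, 1.111, -0.053], TCP at [0.195, 0.594, 0.405] pointing down, gripper open.
Joint ranges: [-2.81, 2.81], [-0.39, 2.02], [-1.27, 1.25], [0.06, 2.57], [-1.19, 4.33], [0.19, 2], [-2.82, 2.82]. Speed limits (rad/s): [1.89, 1.89, 2.39, 2.39, 3.01, 3.01, 3.01].

INTERFACE

Orientations are given as a rotation vector (axis times angle).
In Python, from rig import env, vision gives the robot as it stands.
- The arm moves only by the tool send_rows, never from a script. Its argument "steps" is one flat list of numbers, 5 for each row, row after row: the finger opening in m, from 0 to 0.094, then the shift along the world's x, y, z in m, then the turn about the world's z in degrees. A call has 1 to 12 rows; each row shifts and turns the commanded pose from where the row before left it; what a row does not reach is not made up. A row lasts 1/10 s, in which the tool goes at most 50 mm and 8.59 degrees, less where a joint would pass 70% of its speed; a pose out of reach is approached as far as the arm can. A call is refused whole if a number of a shift passes 0.05 or a number of a turn 8.59, either way. A call with a gripper value outside its range is refused whole. The fingers move at their own pace and stop on an object; "grip_force" is the grip in N (left out, the last holds). Time passes only in rows, so rows that do not move let the fingers close. It gives the time, the measured TCP pose, the force, the opening and the grip force at its end, in the units of the state.
- env.observe(): the state, without advancing time (a new reading comes with each control period).
- vision.capture(name): name is "side" or "top"; returns a dict with "color" (400x640x3 uint8, blue, green, red), "intrinsics" (3x3 intrinsics, pixels), "T" (4x4, takes a point from camera to world coordinates). Camera axes: x right, y up, looking along -z (the intrinsics and any distortion apply to the point x, -y, -z); pixel columns grow to the right and rows downward; lengths in m; the calibration is good to about 2 mm. A picture is of the moment at which its call begins. There is no depth.
- env.close_job(): hands the job in; it is judged then, once.
Trained networks look in the newest picture that a camera, given by its name, has taken for a name from the list of things; names that differ only in an ending like _2 or _b are one class to them, and where a whole thing is asked for, a point or a joint stands for the part that bears it (a point fixed in the world has none). Each returns a list of dicts, best first, with "confidence" (0 to 1); they miss things now and then, are a little off and sometimes report something else, mostly with a low value. They report only what shows in the picture. A call takes as long as a camera call. They do not tell look-alikes from the thing itself.
- vision.look_for(camera, name): "rect" ([left, top, width, height] as shares, 0 to 1, of the picture: columns of its width, rows of its height, round what is visible of it).
The state is a dict: "time": time; "joints": joint angles; "qvel": joint speeds; "tau": joint torques, N m; "eef_pos": TCP position; "orientation": TCP orientation; "force": force on the tool from outside, world axes, zero at the start; "ft_torque": the same for the moment, N m; "gripper_width": finger opening in m; "finger_force": force on a finger pad.
Only numpy, scipy, OpenCV 4.12 (cv2) and the standard library are available. Lean on these libraries where they do the work, as an engineer would, in place of code of your own. Each camera call takes 0.05 s, during which the arm holds its last target. There are 200 camera calls.

TASK

Turn the tag tree clockwise (seen from above) up to its stop, so that the empty branch stands over the red mark on the foot, then take the pink lot tag out of the stand and slide its eyelet along the empty branch right home against the black collar. Lean on it there with a light steady push of about 10 newtons for half a second, then ease off, let go and leave it hanging there; do not push the tree with more than 25 newtons at any time, and leave the white tag and everything else on the table where they are.

Things in the scene. Friction and masses are not known exactly. Their poses are not given: they have to be found in the camera images.
- tree (a joint): turn of the tag tree on its upright post, rad. 0 = against the hard stop, with the empty branch over the red mark on the foot; positive = turned counter-clockwise seen from above, up to 2.2. It turns stiffly (about 0.35 N m of friction) and stays where it is left.
- hub (a point): point on the post's axis at the branches' height (200 mm above the table), turning with the tree; z up, -x points out along the empty branch. The tree: white hub 30 mm thick, top 234 mm above the table, three level branches 120 degrees apart ending 125 mm from the axis; two white ones each carry a fixed tag (yellow, blue; same size as the pink one) 51 mm from the axis
- branch_tip (a point): outermost point of the empty branch's nose, on the rod's centre line, 125 mm from the post's axis, 200 mm above the table. The empty branch is a bare steel rod 10 mm thick with a round nose
- collar (a joint): how far the black collar on the empty branch is pushed in, m (0 to 0.002). The collar is a disc 28 mm across; its outer face lies between 36 and 52 mm from the post's axis, clamped at a different place each time. It is on a stiff spring: starts to give at about 5 N, has given its 2 mm at about 10 N, rigid beyond; damped, it returns slowly
- foot: fixed grey round foot of the tree, 170 mm across, 24 mm high at the middle, with a red mark on its -x side; origin under its centre, on the post's axis
- pink_tag: the pink lot tag, a stiff plate 56 wide (y), 100 tall (z), 6 mm thick (x), about 60 g; origin at the centre of its lower edge. A grey square eyelet block (29 x 29 mm, 14 mm long in x, 7 mm either side of the middle) has a 13 mm square through hole along x, 70 mm above the origin. Alike front and back: it may be hung either way round
- eyelet (a point): centre of the pink tag's hole, axes as the tag's
- white_tag: spare tag, the same but white, in the other slot of the stand; leave it
- stand: fixed wooden stand 110 (x) x 80 (y) x 30 mm high with two slots 7.5 mm wide, along y, at x = -30 and +30 mm; tags stand upright in the slots, foot 10 mm above the table, 20 mm deep. Origin under its centre
- disc_cases: stack of disc cases 125 x 142 x 51 mm, loose; leave it
- tape_roll: amber tape roll 100 mm across, 48 mm high, loose; leave it
- pen_mug: blue cup 80 mm across, 95 mm high, loose; leave it
Mind the look-alikes: they are no part of the job. What is shaped like the pink_tag but blue or green is not meant.

How it is judged:
On the way, in this order (a step that is already met when the one before it is completed fails the run):
1. the tree is turned to its stop (within 0.03 rad) while the pink tag is still off the branch (value of joint tree below 0.03 rad and distance between eyelet and hub above 0.13 m), for 0.2 s.
2. the pink tag's eyelet is on the empty branch and leaned against the collar with 5 to 20 N for 0.3 s (contact force between pink_tag and collar between 5 and 20 N and x of eyelet in the frame of collar below 0.01 m and distance between eyelet and collar below 0.012 m), for 0.3 s.
At the end, for the whole second after the job is handed in: the pink tag hangs still and upright (within 0.2 rad) on the empty branch, eyelet centre within 13 mm of the collar's outer face (7 mm is touching), released; the tree is within 0.06 rad of its stop (value of joint tree below 0.06 rad and distance between eyelet and collar below 0.013 m and x of eyelet in the frame of collar above 0.004 m and angle between pink_tag's own z axis and vertical below 0.2 rad and linear speed of pink_tag below 0.02 m/s and velocity of joint tree below 0.05 rad/s and contact force between pink_tag and the fingers below 0.1 N).
It fails at once if the tree is pushed with more than 25 N (contact force between tree and anything else above 25 N).
It fails at once if the white tag is moved more than 15 mm (distance of white_tag from where it was at the start of the episode above 0.015 m).
It fails at once if the disc cases, tape roll or mug is moved more than 15 mm (distance of any of disc_cases, tape_roll, pen_mug from where it was at the start of the episode above 0.015 m).
It also fails if it takes over 72 s, if anything falls off the work surface, if the arm or the gripper's body presses on something with over 40 N, if the wrist force passes 120 N, or if a joint passes its speed limit or range.

## Working session

There is one attempt and no reset: what is moved stays moved. The work goes in short steps, Python scripts to look and compute and a tool call to move; the robot and the scene stay as the last step left them, time stands still between calls to the robot, and variables do not carry over. Pictures are saved under pics/ and viewed, at most 10 in all, crops included, and the job is handed in when it is done.

Besides the shell and the picture viewer there is one more tool, called after "Call:" as a command line: name --argument value ..., lists and objects as JSON in quotes. send_rows: Moves the arm, as the interface text tells. Its arguments: {"type":"object","properties":{"steps":{"type":"array","items":{"type":"number"}},"grip_force":{"type":"number"}},"required":["steps"]}

```bash
mkdir -p pics; cat > h.py <<'E'
import numpy as np, cv2
from rig import env, vision
def cap(n,f=None):
    c=vision.capture(n)
    if f: cv2.imwrite('pics/'+f,c['color'])
    return c
def ray(c,u,v):
    K=np.array(c['intrinsics']);T=np.array(c['T'])
    p=np.linalg.inv(K)@[u,v,1]; d=T[:3,:3]@[p[0],-p[1],-p[2]]
    return T[:3,3],d
def atz(c,u,v,z):
    o,d=ray(c,u,v); return o+d*(z-o[2])/d[2]
def proj(c,P):
    T=np.array(c['T']);q=T[:3,:3].T@(np.array(P)-T[:3,3])
    w=np.array(c['intrinsics'])@[q[0],-q[1],-q[2]]; return w[:2]/w[2]
def tri(c1,p1,c2,p2):
    o1,d1=ray(c1,*p1);o2,d2=ray(c2,*p2)
    d1=d1/np.linalg.norm(d1);d2=d2/np.linalg.norm(d2)
    s=np.linalg.lstsq(np.c_[d1,-d2],o2-o1,rcond=None)[0]
    a=o1+s[0]*d1;b=o2+s[1]*d2
    return (a+b)/2,np.linalg.norm(a-b)
E
python3 - <<'E'
from h import *
np.set_printoptions(precision=4,suppress=True)
for n in ['top','side']:
    c=cap(n,n+'0.png'); print(n,np.array(c['T']),np.array(c['intrinsics']))
    for k in ['hub','branch_tip','collar','foot','pink_tag','eyelet','white_tag','stand','disc_cases','tape_roll','pen_mug']:
        for r in vision.look_for(n,k)[:3]:
            x,y,w,h=r['rect'];print(k,round(r['confidence'],2),np.array([x*640,y*400,(x+w)*640,(y+h)*400]).round(1))
o=env.observe();print(o)
E
```

```text
top [[ 0.0063  0.9979 -0.0649  0.4783]
 [-0.9998  0.0052 -0.0177  0.0093]
 [-0.0173  0.065   0.9977  1.4212]
 [ 0.      0.      0.      1.    ]] [[462.3473   0.     323.8715]
 [  0.     462.3473 197.9935]
 [  0.       0.       1.    ]]
hub 0.61 [332.  119.2 416.4 188.1]
hub 0.3 [243.4 218.1 261.4 221.4]
branch_tip 0.79 [329.6 114.  412.8 187.6]
foot 0.96 [332.6 118.2 412.9 197.7]
pink_tag 0.56 [284.9 253.4 300.2 267.1]
pink_tag 0.52 [282.  207.9 300.5 216.8]
pink_tag 0.46 [198.5 238.5 222.7 243. ]
eyelet 0.54 [287.6 255.  300.5 267.9]
eyelet 0.46 [201.  242.4 218.8 244. ]
white_tag 0.67 [234.5 210.9 271.3 247.5]
disc_cases 0.58 [436.4 205.7 502.5 263.1]
tape_roll 0.69 [166.7 151.  201.5 185.1]
pen_mug 0.72 [237.9 138.1 268.5 164.5]
side [[-0.9738  0.0954 -0.2065  0.283 ]
 [-0.2267 -0.4823  0.8462  1.1725]
 [-0.0188  0.8708  0.4913  0.8036]
 [ 0.      0.      0.      1.    ]] [[505.3589   0.     319.2735]
 [  0.     505.3589 202.928 ]
 [  0.       0.       1.    ]]
hub 0.97 [258.8 144.1 327.  192.6]
hub 0.68 [307.2 281.2 367.6 318.9]
hub 0.33 [314.9 254.6 327.9 295.6]
branch_tip 0.94 
[... 423 characters left out ...]
308.1 281.8 363.6 318.2]
stand 0.39 [255.5 147.4 327.8 192.2]
disc_cases 0.92 [355.8 159.4 398.3 193.9]
tape_roll 0.81 [204.  321.9 255.  371.8]
pen_mug 0.78 [221.8 252.  257.4 298.8]
{'time': 1.2, 'joints': array([-1.2955,  0.4174, -0.0103,  1.6136,  0.0047,  1.1107, -0.053 ]), 'qvel': array([ 0.0002,  0.0012, -0.0001, -0.0004,  0.0011, -0.0014,  0.001 ]), 'tau': array([ -0.0015, -85.102 ,   0.6372, -42.6312,  -0.0489,   0.0134,
         0.    ]), 'eef_pos': array([0.1947, 0.5939, 0.4046]), 'orientation': array([ 0.4956,  3.1022, -0.0001]), 'force': array([-0.7675, -0.1073, -0.7581]), 'ft_torque': array([-0.0051,  0.0007,  0.0194]), 'finger_force': 0.0, 'gripper_width': 0.09415539988389694}
```

View pics/top0.png

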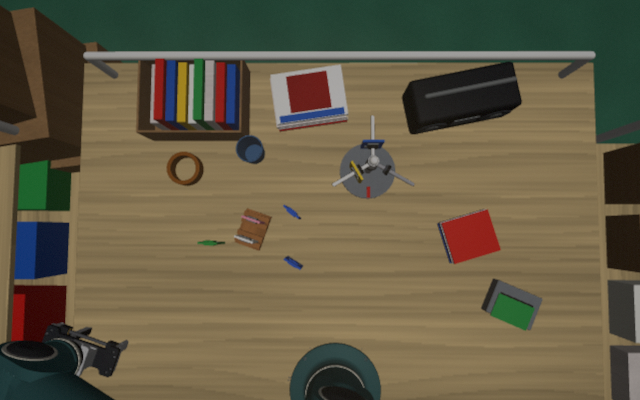

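View pics/side0.png

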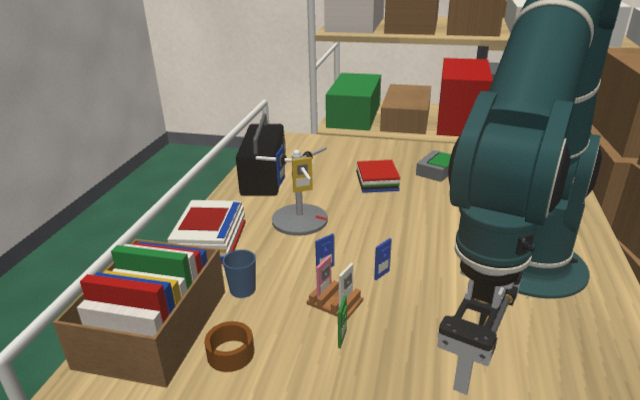

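```bash
python3 - <<'E'
from h import *
t=cv2.imread('pics/top0.png');s=cv2.imread('pics/side0.png')
a=cv2.resize(t[110:205,325:420],(400,400),interpolation=3)
b=cv2.resize(t[195:260,220:285],(400,400),interpolation=3)
cc=cv2.resize(s[140:240,250:350],(400,400),interpolation=3)[:200+0]
cc=cv2.resize(s[140:190,250:350],(400,200),interpolation=3)
d=cv2.resize(s[230:330,300:400],(400,400),interpolation=3)[:, :]
cv2.imwrite('pics/z.png',np.vstack([np.hstack([a,b]),np.hstack([cc,cv2.resize(s[245:320,290:440],(400,200),interpolation=3)])]))
c=cap('top')
for nm,p,z in [('tip',(413,185),.2),('hubtop',(374,160),.234),('footL',(340,172),.01),('footR',(396,172),.01),('footT',(368,145),.01),('footB',(368,199),.01),('red',(368,192),.012)]:
    print(nm,atz(c,*p,z).round(4))
E
```

```text
tip [ 0.5934 -0.2045  0.2   ]
hubtop [ 0.6546 -0.0985  0.234 ]
footL [ 0.6503 -0.0147  0.01  ]
footR [ 0.6511 -0.1861  0.01  ]
footT [ 0.7343 -0.1005  0.01  ]
footB [ 0.5678 -0.1005  0.01  ]
red [ 0.5891 -0.1003  0.012 ]
```

View pics/z.png

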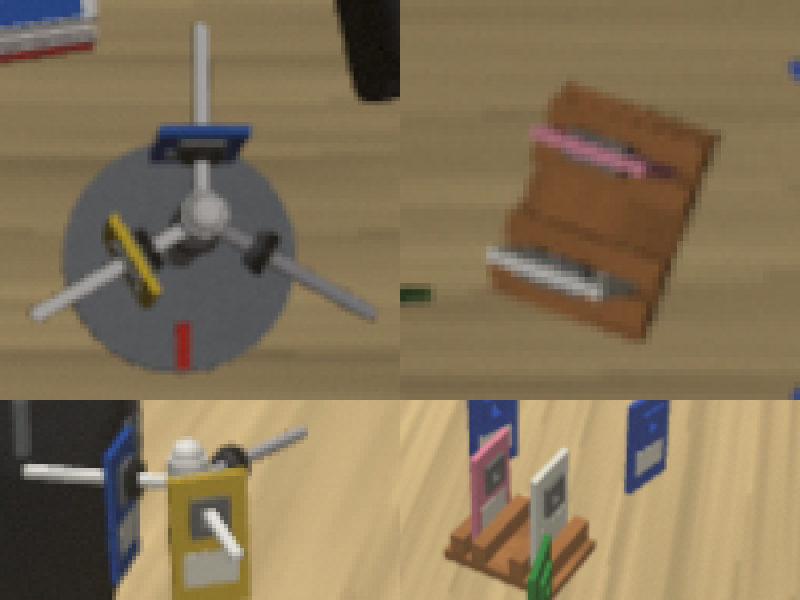

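The top view shows the bare steel branch with its black collar: hub at about (374,160), tip at (414,185), some 60° from the red mark at (368,190). The pink tag is in the far slot at about (242–261, 216–222). I'll raise the arm and travel to the tree's -y side.

Call:
send_rows --steps '[0.0, 0, 0, 0.035, 6, 0.0, 0, 0, 0.035, 6, 0.0, 0.015, -0.03, 0, 6.2, 0.0, 0.022, -0.04, 0, 0, 0.0, 0.022, -0.04, 0, 0, 0.0, 0.022, -0.04, 0, 0, 0.0, 0.022, -0.04, 0, 0, 0.0, 0.022, -0.04, 0, 0, 0.0, 0.022, -0.04, 0, 0, 0.0, 0.022, -0.04, 0, 0, 0.0, 0.022, -0.04, 0, 0, 0.0, 0.022, -0.04, 0, 0]' --grip_force 20

```text
time: 2.45
eef_pos: [0.4081, 0.2021, 0.4749]
orientation: [-0.002, 3.141, 0.001]
force: [0.9, 0.4, 0.0]
gripper_width: 0.0018
finger_force: 0.0
```

Call:
send_rows --steps '[0.0, 0.022, -0.04, 0, 0, 0.0, 0.022, -0.04, 0, 0, 0.0, 0.022, -0.04, 0, 0, 0.0, 0.022, -0.04, 0, 0, 0.0, 0.022, -0.04, 0, 0, 0.0, 0.022, -0.04, 0, 0, 0.0, 0.022, -0.04, 0, 0, 0.0, 0.022, -0.04, 0, 0, 0.0, 0, 0, 0, 0, 0.0, 0, 0, 0, 0]'

```text
time: 3.45
eef_pos: [0.5838, -0.1169, 0.4742]
orientation: [-0.001, -3.141, 0.001]
force: [-0.8, 0.8, -0.1]
gripper_width: 0.0007
finger_force: 0.0
```

Call:
send_rows --steps '[0.0, 0.024, -0.044, 0, 0, 0.0, 0.026, -0.046, 0, 0, 0.0, 0, 0, -0.03, 0, 0.0, 0, 0, -0.03, 0, 0.0, 0, 0, -0.03, 0, 0.0, 0, 0, 0, 0]'

```text
time: 4.05
eef_pos: [0.6317, -0.2016, 0.3812]
orientation: [0.004, -3.136, -0.003]
force: [0.6, -0.3, 0.2]
gripper_width: 0.0004
finger_force: 0.0
```

```bash
python3 - <<'E'
from h import *
o=env.observe();print(o['eef_pos'],o['force'])
c=cap('top');d=cap('side')
t=c['color'][80:220,300:460];s=d['color'][100:240,240:400]
cv2.imwrite('pics/a.png',np.hstack([cv2.resize(x,(400,350),interpolation=3) for x in (t,s)]))
E
```

```text
[ 0.631669   -0.20162244  0.3812321 ] [ 0.59558736 -0.26208486  0.1612537 ]
```

View pics/a.png

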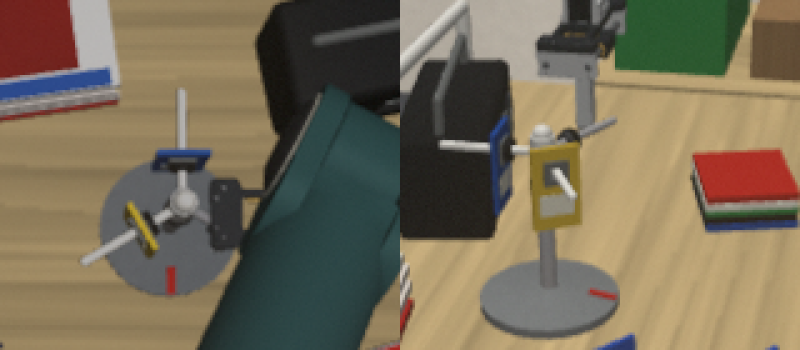

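```bash
python3 - <<'E'
import numpy as np
a=np.radians(np.r_[258.7:186:-3.0]);p=.1025*np.c_[np.cos(a),np.sin(a)]
print(np.diff(p,axis=0).round(4).tolist())
E
```

```text
[[-0.0052, 0.0012], [-0.0052, 0.0015], [-0.0051, 0.0017], [-0.005, 0.002], [-0.0049, 0.0023], [-0.0047, 0.0025], [-0.0046, 0.0027], [-0.0045, 0.003], [-0.0043, 0.0032], [-0.0041, 0.0034], [-0.0039, 0.0036], [-0.0037, 0.0038], [-0.0035, 0.004], [-0.0033, 0.0042], [-0.0031, 0.0044], [-0.0029, 0.0045], [-0.0026, 0.0047], [-0.0024, 0.0048], [-0.0021, 0.0049], [-0.0019, 0.005], [-0.0016, 0.0051], [-0.0013, 0.0052], [-0.001, 0.0053], [-0.0008, 0.0053]]
```

Call:
send_rows --steps '[0.0, -0.0052, 0.0012, 0, 0, 0.0, -0.0052, 0.0015, 0, 0, 0.0, -0.0051, 0.0017, 0, 0, 0.0, -0.005, 0.002, 0, 0, 0.0, -0.0049, 0.0023, 0, 0, 0.0, -0.0047, 0.0025, 0, 0]'

```text
time: 4.75
eef_pos: [0.6018, -0.1922, 0.385]
orientation: [-0.001, 3.141, -0.0]
force: [4.8, 0.2, 1.5]
gripper_width: 0.0005
finger_force: 2.0
```

Call:
send_rows --steps '[0.0, -0.0046, 0.0027, 0, 0, 0.0, -0.0045, 0.003, 0, 0, 0.0, -0.0043, 0.0032, 0, 0, 0.0, -0.0041, 0.0034, 0, 0, 0.0, -0.0039, 0.0036, 0, 0, 0.0, -0.0037, 0.0038, 0, 0]'

```text
time: 5.35
eef_pos: [0.5767, -0.1724, 0.3846]
orientation: [0.001, -3.141, 0.0]
force: [4.9, -1.2, 0.4]
gripper_width: 0.0005
finger_force: 1.9
```

Call:
send_rows --steps '[0.0, -0.0035, 0.004, 0, 0, 0.0, -0.0033, 0.0042, 0, 0, 0.0, -0.0031, 0.0044, 0, 0, 0.0, -0.0029, 0.0045, 0, 0]'

```text
time: 5.75
eef_pos: [0.564, -0.1552, 0.3846]
orientation: [0.001, -3.142, 0.0]
force: [3.9, -2.5, 0.4]
gripper_width: 0.001
finger_force: 1.8
```

Call:
send_rows --steps '[0.0, -0.0026, 0.0047, 0, 0, 0.0, -0.0024, 0.0048, 0, 0, 0.0, -0.0016, 0.0035, 0, 0, 0.0, -0.0014, 0.0035, 0, 0, 0.0, -0.001, 0.003, 0, 0, 0.0, -0.0008, 0.003, 0, 0, 0.0, 0, 0, 0, 0]'

```text
time: 6.45
eef_pos: [0.5543, -0.1326, 0.3846]
orientation: [0.002, -3.141, -0.0]
force: [0.3, -1.5, 1.2]
gripper_width: 0.0004
finger_force: 0.5
```

```bash
python3 - <<'E'
from h import *
print(env.observe()['force'])
c=cap('top');d=cap('side')
t=c['color'][100:220,320:440];s=d['color'][130:240,240:350]
cv2.imwrite('pics/b.png',np.hstack([cv2.resize(x,(400,400),interpolation=3) for x in (t,s)]))
E
```

```text
[ 0.33602148 -1.46540877  1.18463427]
```

View pics/b.png

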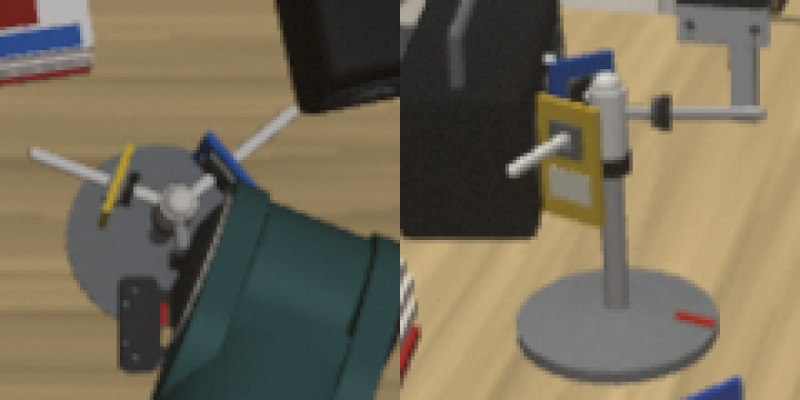

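Call:
send_rows --steps '[0.0, -0.0004, 0.002, 0, 0, 0.0, -0.0004, 0.002, 0, 0, 0.0, -0.0003, 0.002, 0, 0, 0.0, -0.0003, 0.002, 0, 0, 0.0, 0, 0.001, 0, 0]'

```text
time: 7.05
eef_pos: [0.5529, -0.1239, 0.3845]
orientation: [0.001, -3.141, 0.0]
force: [-1.1, -3.6, -0.1]
gripper_width: 0.0001
finger_force: 1.6
```

Call:
send_rows --steps '[0.0, 0, 0.001, 0, 0, 0.0, 0, 0.001, 0, 0]'

```text
time: 7.25
eef_pos: [0.5529, -0.122, 0.3845]
orientation: [0.001, -3.141, 0.0]
force: [-2.3, -3.5, -0.1]
gripper_width: 0.0004
finger_force: 1.7
```

Call:
send_rows --steps '[0.0, 0, 0.001, 0, 0, 0.0, 0, 0.001, 0, 0]'

```text
time: 7.45
eef_pos: [0.553, -0.12, 0.3846]
orientation: [0.001, -3.141, 0.0]
force: [-1.9, -3.5, -1.7]
gripper_width: 0.0003
finger_force: 1.7
```

Call:
send_rows --steps '[0.0, 0, 0.001, 0, 0]'

```text
time: 7.55
eef_pos: [0.553, -0.119, 0.3846]
orientation: [0.001, -3.141, 0.0]
force: [-3.1, -3.2, -1.1]
gripper_width: 0.0003
finger_force: 1.7
```

Call:
send_rows --steps '[0.0, 0, 0.001, 0, 0]'

```text
time: 7.65
eef_pos: [0.553, -0.118, 0.3846]
orientation: [0.001, -3.141, 0.0]
force: [-2.2, -3.7, -0.9]
gripper_width: 0.0006
finger_force: 1.7
```

Call:
send_rows --steps '[0.0, 0, 0.0007, 0, 0]'

```text
time: 7.75
eef_pos: [0.553, -0.1172, 0.3846]
orientation: [0.002, -3.142, 0.0]
force: [-2.6, -5.2, -1.8]
gripper_width: 0.0006
finger_force: 2.7
```

Call:
send_rows --steps '[0.0, 0, 0.0007, 0, 0]'

```text
time: 7.85
eef_pos: [0.553, -0.117, 0.3847]
orientation: [-0.001, 3.142, -0.001]
force: [-1.6, -7.9, -2.4]
gripper_width: 0.0004
finger_force: 4.4
```

Call:
send_rows --steps '[0.0, 0, 0.0005, 0, 0, 0.0, 0, 0, 0, 0, 0.0, 0, 0, 0, 0]'

```text
time: 8.15
eef_pos: [0.5529, -0.1169, 0.3846]
orientation: [0.0, 3.142, -0.002]
force: [-1.4, -8.3, -2.0]
gripper_width: 0.0005
finger_force: 4.3
```

Call:
send_rows --steps '[0.0, 0, -0.004, 0, 0, 0.0, 0, -0.02, 0, 0, 0.0, 0, -0.03, 0, 0, 0.0, 0, -0.03, 0.03, 0, 0.0, 0, 0, 0.04, 0, 0.0, -0.04, 0, 0.02, 0, 0.094, -0.05, 0, 0, 0, 0.094, -0.045, 0, 0, 0, 0.094, -0.045, 0.03, 0, 0, 0.094, 0, 0.04, 0, 0, 0.094, 0, 0.04, 0, 0, 0.094, 0, 0.04, 0, -6]'

```text
time: 9.35
eef_pos: [0.3759, -0.0507, 0.4753]
orientation: [0.163, 3.135, 0.002]
force: [2.4, -0.5, -0.1]
gripper_width: 0.0447
finger_force: 0.0
```

Call:
send_rows --steps '[0.094, 0, 0.04, 0, -6, 0.094, 0, 0.04, 0, -6, 0.094, 0, 0, 0, 0]'

```text
time: 9.65
eef_pos: [0.3762, 0.0318, 0.4749]
orientation: [0.49, 3.103, 0.002]
force: [0.6, -0.4, -0.6]
gripper_width: 0.0691
finger_force: 0.0
```

```bash
python3 - <<'E'
from h import *
o=env.observe();print(o['eef_pos'],o['force'])
c=cap('top');d=cap('side')
cv2.imwrite('pics/t1.png',c['color']);cv2.imwrite('pics/s1.png',d['color'])
t=c['color'][110:205,325:420];s=d['color'][130:225,240:335]
u=c['color'][200:260,220:310];w=d['color'][240:320,290:410]
cv2.imwrite('pics/c.png',np.vstack([np.hstack([cv2.resize(x,(400,400),interpolation=3) for x in (t,s)]),np.hstack([cv2.resize(u,(300,200),interpolation=3),cv2.resize(w,(300,200),interpolation=3),np.zeros((200,200,3),np.uint8)])]))
E
```

```text
[0.37623162 0.03183182 0.47490415] [ 0.6401912  -0.44864068 -0.56616194]
```

View pics/c.png

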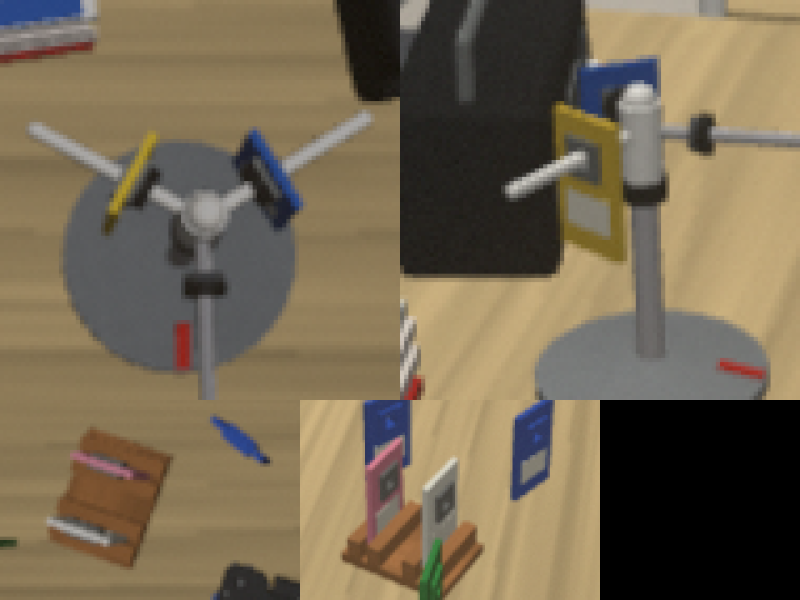

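```bash
python3 - <<'E'
from h import *
np.set_printoptions(precision=4,suppress=True)
c=cap('top');d=cap('side')
g=c['color'].astype(int).sum(2)
P=[]
for r in range(184,206):
    w=g[r,366:383]; 
    # rod bright vs. background: print a few
    if r in(188,194,200,204): print(r,w)
for n,p in [('TL',(316.8,264.8)),('TR',(331.6,254.8))]: print('side pink',n,atz(d,*p,.11))
for n,p in [('L',(241.6,216.5)),('R',(259.5,222))]: print('top pink',n,atz(c,*p,.11))
for n,im in(('top',c),('side',d)):
    h=cv2.cvtColor(im['color'],cv2.COLOR_BGR2HSV); m=((h[...,0]>160)|(h[...,0]<3))&(h[...,1]>60)&(h[...,2]>110)
    m=m.astype(np.uint8); sub=np.zeros_like(m); a=(200,232,230,275) if n=='top' else (240,310,300,345)
    sub[a[0]:a[1],a[2]:a[3]]=m[a[0]:a[1],a[2]:a[3]]
    ys,xs=np.nonzero(sub); print(n,len(xs),xs.min(),xs.max(),ys.min(),ys.max())
    print(cv2.boxPoints(cv2.minAreaRect(np.c_[xs,ys].astype(np.float32))))
for r,cc in[(190,374),(203,374.2),(177.5,373.7)]: print(r,atz(c,cc+.0,r,.2))
E
```

```text
188 [233 206 210 218 262 240 285 339 360 307 265 269 268 265 266 267 267]
194 [254 224 213 217 263 274 284 334 358 326 286 275 276 270 279 289 293]
200 [340 336 336 339 336 335 285 322 358 368 351 336 333 333 333 334 334]
204 [357 355 356 356 357 355 299 323 354 362 363 356 359 359 357 356 359]
side pink TL [0.5146 0.2605 0.11  ]
side pink TR [0.4894 0.215  0.11  ]
top pink L [0.5097 0.2662 0.11  ]
top pink R [0.4944 0.2149 0.11  ]
top 54 241 259 216 223
[[240.5328 217.2847]
 [241.5839 214.3941]
 [259.7299 220.9927]
 [258.6788 223.8832]]
side 252 316 330 255 296
[[316. 255.]
 [330. 255.]
 [330. 296.]
 [316. 296.]]
190 [ 0.5797 -0.1016  0.2   ]
203 [ 0.5452 -0.1021  0.2   ]
177.5 [ 0.6129 -0.1008  0.2   ]
```

Call:
send_rows --steps '[0.094, 0.021, 0.0345, 0, 0, 0.094, 0.021, 0.0345, 0, 0, 0.094, 0.021, 0.0345, 0, 0, 0.094, 0.021, 0.0345, 0, 0, 0.094, 0.021, 0.0345, 0, 0, 0.094, 0.021, 0.0345, 0, -0.5, 0.094, 0, 0, -0.03, 0, 0.094, 0, 0, -0.03, 0, 0.094, 0, 0, -0.03, 0, 0.094, 0, 0, -0.01, 0, 0.094, 0, 0, 0, 0, 0.094, 0, 0, 0, 0]' --grip_force 40

```text
time: 11.05
eef_pos: [0.503, 0.2344, 0.3759]
orientation: [0.504, 3.1, 0.001]
force: [0.4, 0.5, 1.2]
gripper_width: 0.094
finger_force: 0.0
```

```bash
python3 - <<'E'
from h import *
o=env.observe();print(o['eef_pos'],o['gripper_width'])
d=cap('side');c=cap('top')
cv2.imwrite('pics/d.png',np.hstack([cv2.resize(d['color'][200:330,270:400],(400,400),interpolation=3),cv2.resize(c['color'][180:270,210:300],(400,400),interpolation=3)]))
E
```

```text
[0.50296006 0.23440123 0.37593846] 0.09397670519932189
```

View pics/d.png

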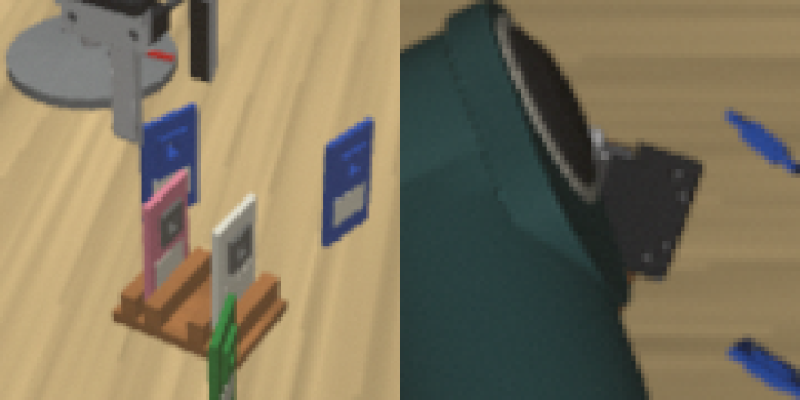

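```bash
python3 - <<'E'
from h import *
o=env.observe();d=cap('side')
print(proj(d,[.503,.2344,.177]),atz(d,323.8,235.7,.177), atz(d,325,226+35,.11))
y=np.array([np.sin(np.radians(18.5)),np.cos(np.radians(18.5)),0]);C=np.array([.502,.239,.11])
for s in(-.028,.028): print(proj(d,C+s*y), proj(d,C+s*y-[0,0,.08]))
c=cap('top')
for s in(-.028,.028): print(proj(c,C+s*y))
E
```

```text
[323.78172469 234.75515607] [0.50210155 0.2382106  0.177     ] [0.4993225  0.24228943 0.11      ]
[330.29570496 254.00825013] [330.56120827 280.87091235]
[317.85346864 266.29458222] [318.53749628 293.68101124]
[260.36110286 222.45145471]
[241.83152118 216.08114685]
```

Call:
send_rows --steps '[0.094, -0.001, 0.0045, -0.02, 0, 0.094, 0, 0, -0.02, 0, 0.094, 0, 0, -0.02, 0, 0.094, 0, 0, -0.02, 0, 0.094, 0, 0, -0.02, 0, 0.094, 0, 0, -0.016, 0, 0.094, 0, 0, 0, 0, 0.094, 0, 0, 0, 0]'

```text
time: 12.05
eef_pos: [0.5017, 0.2392, 0.2594]
orientation: [0.504, 3.101, 0.0]
force: [-0.5, 0.6, 0.3]
gripper_width: 0.094
finger_force: 0.0
```

Call:
send_rows --steps '[0.05, 0, 0, 0, 0, 0.05, 0, 0, 0, 0, 0.05, 0, 0, 0, 0, 0.05, 0, 0, 0, 0, 0.05, 0, 0, 0, 0, 0.05, 0, 0, 0, 0, 0.05, 0, 0, 0, 0, 0.05, 0, 0, 0, 0]'

```text
time: 12.85
eef_pos: [0.5015, 0.2392, 0.2588]
orientation: [0.503, 3.101, 0.0]
force: [-0.6, 1.1, 3.2]
gripper_width: 0.0555
finger_force: 40.0
```

Call:
send_rows --steps '[0.05, 0, 0, 0.01, 0, 0.05, 0, 0, 0.01, 0, 0.05, 0, 0, 0.02, 0, 0.05, 0, 0, 0.03, 0, 0.05, 0, 0, 0.03, 0, 0.05, 0, 0, 0.02, 0, 0.05, -0.03, -0.01, 0, 3.5, 0.05, -0.03, -0.03, 0, 5, 0.05, -0.02, -0.04, 0, 5, 0.05, 0, -0.04, 0, 4.9, 0.05, 0, -0.04, 0, 0, 0.05, 0, -0.04, 0, 0]'

```text
time: 14.05
eef_pos: [0.4209, 0.0375, 0.3796]
orientation: [0.001, 3.14, 0.001]
force: [0.9, 0.9, -0.2]
gripper_width: 0.0556
finger_force: 40.0
```

Call:
send_rows --steps '[0.05, 0, -0.04, 0, 0, 0.05, 0, -0.04, 0, 0, 0.05, 0.02, -0.03, 0, 0, 0.05, 0.02, -0.02, 0, 0, 0.05, 0, -0.01, 0, 0, 0.05, 0, 0, 0, 0, 0.05, 0, 0, 0, 0, 0.05, 0, 0, 0, 0]'

```text
time: 14.85
eef_pos: [0.461, -0.1, 0.3788]
orientation: [-0.0, 3.141, 0.001]
force: [0.8, 0.2, -0.2]
gripper_width: 0.0555
finger_force: 40.0
```

```bash
python3 - <<'E'
from h import *
o=env.observe();print(o['eef_pos'],o['orientation'],o['gripper_width'],o['force'])
d=cap('side');c=cap('top')
e=o['eef_pos']-[0,0,.1788]
print('eyelet px',proj(d,e),proj(c,e))
cv2.imwrite('pics/e.png',np.hstack([cv2.resize(d['color'][120:220,260:360],(400,400),interpolation=3),cv2.resize(c['color'][140:240,320:420],(400,400),interpolation=3)]))
E
```

```text
[ 0.46103564 -0.09997252  0.37882996] [-4.37600602e-04  3.14148140e+00  6.46794587e-04] 0.05547650227163002 [ 0.75147989  0.24368715 -0.21618981]
eyelet px [364.60144802 165.27218614] [373.42885002 234.9790383 ]
```

View pics/e.png

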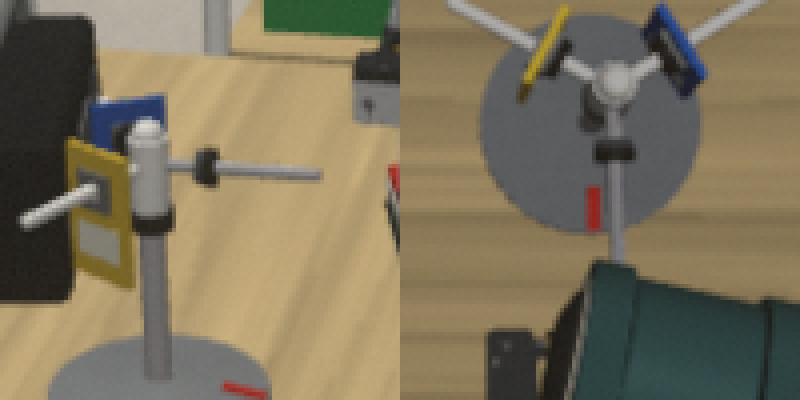

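```bash
python3 - <<'E'
from h import *
o=env.observe()
d=cap('side')
e=o['eef_pos']-[0,0,.1788]
for x in (.652,.58,.56,.54,.527): print(x,proj(d,[x,-.1,.2]))
g=d['color'].astype(int).sum(2)
for u in (315,320,325,330,335): print(u,range(154,172)[0],g[154:172,u])
im=cv2.resize(d['color'][110:210,310:410],(600,600),interpolation=3)
for P in [e]+[e+[-.003,y,z] for y in(-.028,.028) for z in(.03,-.07)]:
    u,v=proj(d,P); cv2.circle(im,(int((u+.5-310)*6),int((v+.5-110)*6)),3,(0,255,0),1)
cv2.imwrite('pics/f.png',im)
E
```

```text
0.652 [298.53758351 159.94741429]
0.58 [323.0197949  161.92273375]
0.56 [329.91073038 162.47872106]
0.54 [336.84157272 163.03792821]
0.527 [341.36818482 163.40315277]
315 154 [474 476 475 468 455 409 459 455 360 325 392 434 440 444 439 443 440 442]
320 154 [443 441 443 448 444 451 468 455 382 316 396 445 446 445 435 440 445 447]
325 154 [451 450 450 447 449 448 451 476 427 333 351 426 465 464 469 471 471 471]
330 154 [469 465 465 467 473 470 471 496 455 351 328 426 476 471 475 477 475 470]
335 154 [472 477 476 476 475 475 471 480 461 391 323 407 459 454 464 461 455 463]
```

View pics/f.png

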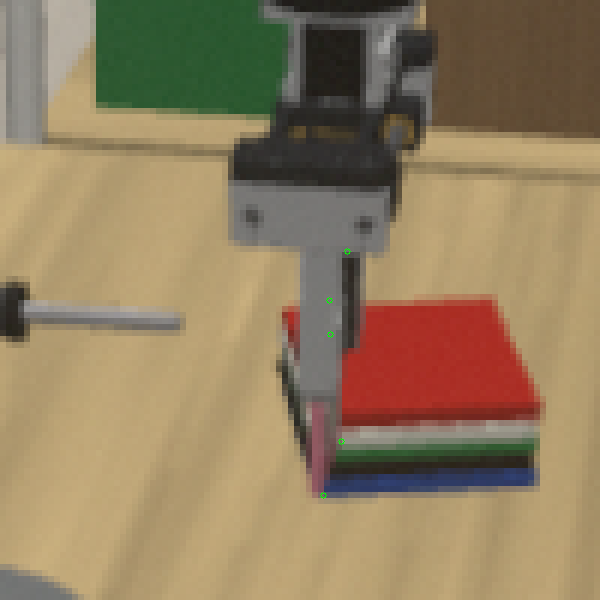

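Call:
send_rows --steps '[0.05, 0.025, 0, 0, 0, 0.05, 0.02, 0, 0, 0, 0.05, 0.004, 0, 0, 0, 0.05, 0.003, 0, 0, 0, 0.05, 0.003, 0, 0, 0, 0.05, 0.003, 0, 0, 0, 0.05, 0.002, 0, 0, 0]'

```text
time: 15.7
eef_pos: [0.5214, -0.1009, 0.3788]
orientation: [0.002, 3.141, -0.0]
force: [-0.1, -0.4, -0.8]
gripper_width: 0.0554
finger_force: 40.0
```

Call:
send_rows --steps '[0.05, 0.002, 0, 0, 0, 0.05, 0.002, 0, 0, 0]'

```text
time: 15.9
eef_pos: [0.5255, -0.1009, 0.3787]
orientation: [0.001, 3.142, -0.0]
force: [-0.0, 0.1, -1.1]
gripper_width: 0.0559
finger_force: 40.0
```

Call:
send_rows --steps '[0.05, 0.002, 0, 0, 0, 0.05, 0.002, 0, 0, 0]'

```text
time: 16.1
eef_pos: [0.5296, -0.1009, 0.3786]
orientation: [0.002, 3.142, -0.0]
force: [0.8, 0.2, -1.4]
gripper_width: 0.0555
finger_force: 40.0
```

Call:
send_rows --steps '[0.05, 0.003, 0.0006, 0, 0, 0.05, 0.003, 0, 0, 0, 0.05, 0.003, 0, 0, 0]'

```text
time: 16.4
eef_pos: [0.5387, -0.1002, 0.3786]
orientation: [-0.001, -3.142, 0.0]
force: [0.5, 0.2, -0.7]
gripper_width: 0.0557
finger_force: 40.0
```

Call:
send_rows --steps '[0.05, 0.003, 0, 0, 0, 0.05, 0.003, 0, 0, 0, 0.05, 0.003, 0, 0, 0]'

```text
time: 16.7
eef_pos: [0.5477, -0.1003, 0.3786]
orientation: [-0.001, -3.142, 0.0]
force: [-0.4, 1.3, -0.9]
gripper_width: 0.0557
finger_force: 40.0
```

Call:
send_rows --steps '[0.05, 0.003, 0, 0, 0, 0.05, 0.003, 0, 0, 0, 0.05, 0.003, 0, 0, 0]'

```text
time: 17.0
eef_pos: [0.5567, -0.1003, 0.3786]
orientation: [0.001, 3.142, -0.0]
force: [-0.4, -0.5, -0.8]
gripper_width: 0.0556
finger_force: 40.0
```

```bash
python3 - <<'E'
from h import *
o=env.observe();print(o['eef_pos'],o['force'],o['ft_torque'])
d=cap('side')
e=o['eef_pos']-[0,0,.1788]
im=cv2.resize(d['color'][120:210,265:385],(800,600),interpolation=3)
cv2.imwrite('pics/g.png',im)
E
```

```text
[ 0.55669116 -0.10027332  0.37862874] [-0.36702695 -0.47690566 -0.75150563] [ 0.04855137  0.01770946 -0.0284652 ]
```

View pics/g.png

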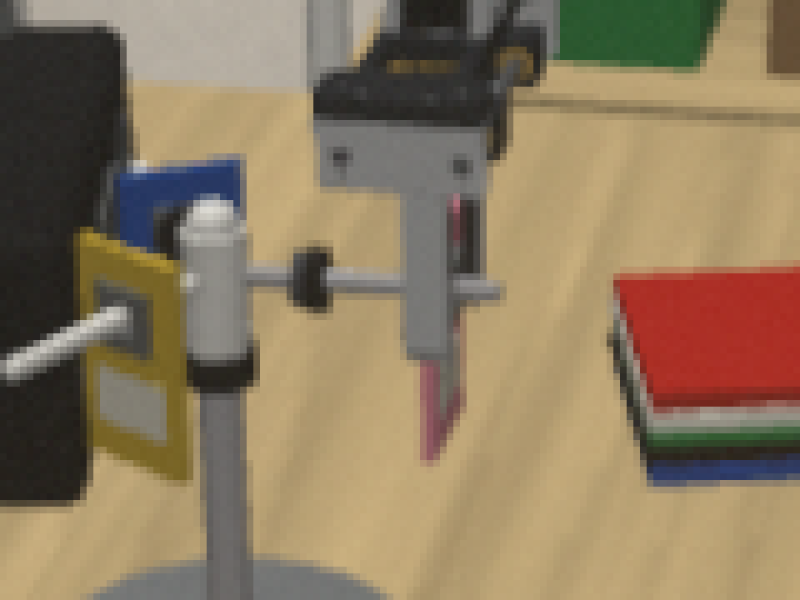

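The rod shows on both sides of the tag, with its nose at about (500,290) in the crop, and there is no side force. I'll keep sliding it in.

Call:
send_rows --steps '[0.05, 0.004, 0, 0, 0, 0.05, 0.004, 0, 0, 0, 0.05, 0.004, 0, 0, 0, 0.05, 0.004, 0, 0, 0]'

```text
time: 17.45
eef_pos: [0.5728, -0.1003, 0.3786]
orientation: [-0.001, -3.142, 0.0]
force: [0.1, -0.4, -0.8]
gripper_width: 0.0557
finger_force: 40.0
```

Call:
send_rows --steps '[0.05, 0.003, 0, 0, 0, 0.05, 0.003, 0, 0, 0, 0.05, 0.002, 0, 0, 0, 0.05, 0.002, 0, 0, 0, 0.05, 0.001, 0, 0, 0]'

```text
time: 17.95
eef_pos: [0.5836, -0.1002, 0.3786]
orientation: [-0.001, -3.142, -0.0]
force: [0.1, 0.6, -0.4]
gripper_width: 0.055
finger_force: 40.0
```

Call:
send_rows --steps '[0.05, 0.001, 0, 0, 0, 0.05, 0.001, 0, 0, 0, 0.05, 0.001, 0, 0, 0]'

```text
time: 18.25
eef_pos: [0.5864, -0.1002, 0.3786]
orientation: [-0.001, -3.142, -0.0]
force: [-0.6, 1.9, -0.1]
gripper_width: 0.0552
finger_force: 40.0
```

Call:
send_rows --steps '[0.05, 0.001, 0, 0, 0, 0.05, 0.001, 0, 0, 0]'

```text
time: 18.45
eef_pos: [0.5885, -0.1002, 0.3786]
orientation: [-0.001, -3.141, -0.0]
force: [-1.1, 2.4, -0.5]
gripper_width: 0.0559
finger_force: 40.0
```

Call:
send_rows --steps '[0.05, 0.001, 0, 0, 0, 0.05, 0.001, 0, 0, 0]'

```text
time: 18.65
eef_pos: [0.5905, -0.1002, 0.3786]
orientation: [-0.001, -3.141, -0.0]
force: [-1.5, 2.7, -1.3]
gripper_width: 0.0557
finger_force: 40.0
```

Call:
send_rows --steps '[0.05, 0, 0.0007, 0, 0, 0.05, 0, 0.0005, 0, 0]'

```text
time: 18.85
eef_pos: [0.5905, -0.0993, 0.3787]
orientation: [0.002, 3.141, -0.001]
force: [0.5, -0.6, -0.4]
gripper_width: 0.0559
finger_force: 40.0
```

Call:
send_rows --steps '[0.05, 0.001, 0, 0, 0, 0.05, 0.001, 0, 0, 0]'

```text
time: 19.05
eef_pos: [0.5925, -0.0992, 0.3787]
orientation: [0.001, 3.141, -0.0]
force: [-0.8, -1.0, -0.2]
gripper_width: 0.0556
finger_force: 40.0
```

Call:
send_rows --steps '[0.05, 0.001, 0, 0, 0, 0.05, 0.001, 0, 0, 0]'

```text
time: 19.25
eef_pos: [0.5946, -0.0991, 0.3786]
orientation: [0.001, 3.141, -0.0]
force: [-0.2, -0.6, -0.3]
gripper_width: 0.0561
finger_force: 40.0
```

Call:
send_rows --steps '[0.05, 0.001, 0, 0, 0, 0.05, 0.001, 0, 0, 0]'

```text
time: 19.45
eef_pos: [0.5965, -0.0991, 0.3786]
orientation: [0.001, 3.142, -0.0]
force: [0.2, -0.6, 0.1]
gripper_width: 0.0557
finger_force: 40.0
```

Call:
send_rows --steps '[0.05, 0.001, 0, 0, 0]'

```text
time: 19.55
eef_pos: [0.5975, -0.0991, 0.3786]
orientation: [0.001, 3.142, -0.0]
force: [0.3, -0.1, -0.6]
gripper_width: 0.0554
finger_force: 40.0
```

Call:
send_rows --steps '[0.05, 0.001, 0, 0, 0]'

```text
time: 19.65
eef_pos: [0.5985, -0.0991, 0.3786]
orientation: [0.001, 3.142, -0.0]
force: [0.1, 0.3, -0.9]
gripper_width: 0.056
finger_force: 40.0
```

Call:
send_rows --steps '[0.05, 0.0007, 0, 0, 0]'

```text
time: 19.75
eef_pos: [0.599, -0.0991, 0.3785]
orientation: [-0.001, -3.141, 0.0]
force: [-5.8, -0.1, 2.4]
gripper_width: 0.0559
finger_force: 40.0
```

Call:
send_rows --steps '[0.05, 0.0005, 0, 0, 0]'

```text
time: 19.85
eef_pos: [0.5994, -0.0991, 0.3785]
orientation: [-0.001, -3.14, -0.0]
force: [-6.9, 1.2, 2.5]
gripper_width: 0.0557
finger_force: 40.0
```

Call:
send_rows --steps '[0.05, 0.0005, 0, 0, 0]'

```text
time: 19.95
eef_pos: [0.5998, -0.0991, 0.3785]
orientation: [-0.001, -3.14, -0.0]
force: [-6.2, -0.7, 3.6]
gripper_width: 0.0557
finger_force: 40.0
```

Call:
send_rows --steps '[0.05, 0.0004, 0, 0, 0, 0.05, 0, 0, 0, 0]'

```text
time: 20.15
eef_pos: [0.6001, -0.0991, 0.3785]
orientation: [-0.001, -3.14, -0.0]
force: [-7.2, 1.0, 3.4]
gripper_width: 0.0556
finger_force: 40.0
```

Call:
send_rows --steps '[0.05, 0.0006, 0, 0, 0, 0.05, 0, 0, 0, 0]'

```text
time: 20.35
eef_pos: [0.6007, -0.0991, 0.3785]
orientation: [-0.001, -3.14, -0.0]
force: [-8.0, 0.4, 3.3]
gripper_width: 0.0552
finger_force: 40.0
```

Call:
send_rows --steps '[0.05, 0.0005, 0, 0, 0, 0.05, 0, 0, 0, 0, 0.05, 0, 0, 0, 0, 0.05, 0, 0, 0, 0, 0.05, 0, 0, 0, 0, 0.05, 0, 0, 0, 0]'

```text
time: 20.95
eef_pos: [0.601, -0.0991, 0.3785]
orientation: [-0.002, -3.139, -0.0]
force: [-9.7, 1.2, 3.8]
gripper_width: 0.0559
finger_force: 40.0
```

Call:
send_rows --steps '[0.05, -0.0006, 0, 0, 0, 0.05, -0.0006, 0, 0, 0, 0.05, -0.0006, 0, 0, 0, 0.05, -0.0006, 0, 0, 0, 0.05, -0.0004, 0, 0, 0, 0.05, 0, 0, 0, 0, 0.05, 0, 0, 0, 0, 0.05, 0, 0, 0, 0]'

```text
time: 21.75
eef_pos: [0.5988, -0.0991, 0.3786]
orientation: [-0.002, -3.141, 0.0]
force: [-2.3, 0.2, 0.6]
gripper_width: 0.056
finger_force: 40.0
```

Call:
send_rows --steps '[0.05, 0, 0, -0.0005, 0, 0.05, 0, 0, -0.0005, 0, 0.05, 0, 0, 0, 0]' --grip_force 5

```text
time: 22.05
eef_pos: [0.5989, -0.0991, 0.3776]
orientation: [0.001, 3.141, -0.0]
force: [-1.9, 0.8, -0.3]
gripper_width: 0.0563
finger_force: 5.0
```

Call:
send_rows --steps '[0.05, -0.0004, 0, 0, 0, 0.05, 0, 0, 0, 0, 0.06, 0, 0, 0, 0, 0.065, 0, 0, 0, 0, 0.07, 0, 0, 0, 0, 0.08, 0, 0, 0, 0, 0.094, 0, 0, 0, 0, 0.094, 0, 0, 0, 0, 0.094, 0, 0, 0, 0, 0.094, 0, 0, 0, 0, 0.094, 0, 0, 0, 0]'

```text
time: 23.15
eef_pos: [0.5984, -0.0991, 0.3776]
orientation: [0.001, 3.142, -0.0]
force: [-0.6, 0.7, 0.5]
gripper_width: 0.0937
finger_force: 0.0
```

```bash
python3 - <<'E'
from h import *
o=env.observe();print(o['eef_pos'],o['force'],o['gripper_width'])
d=cap('side')
for k in ['pink_tag','eyelet','collar']:
    for r in vision.look_for('side',k)[:6]:
        x,y,w,h=r['rect'];print(k,round(r['confidence'],2),np.array([x*640,y*400,(x+w)*640,(y+h)*400]).round(1))
print(proj(d,[.599,-.1,.2]))
E
```

```text
[ 0.59843712 -0.09907956  0.37764564] [-0.64456891  0.6778686   0.48131742] 0.09374074763300413
pink_tag 0.9 [316.9 235.  334.9 274.1]
pink_tag 0.73 [376.3 237.9 390.4 279.6]
pink_tag 0.69 [340.5 292.5 351.1 346. ]
pink_tag 0.52 [316.  150.6 320.3 186.2]
pink_tag 0.42 [356.5 161.1 401.8 193.2]
eyelet 0.94 [314.6 236.  335.8 272.9]
eyelet 0.69 [374.1 239.1 388.2 278.9]
eyelet 0.58 [340.1 295.5 347.3 344.8]
eyelet 0.56 [315.5 154.  321.2 189.6]
collar 0.7 [264.2 142.  341.6 234.8]
[316.51005687 161.39750292]
```

Call:
send_rows --steps '[0.094, 0, 0, 0.01, 0, 0.094, 0, 0, 0.02, 0, 0.094, 0, 0, 0.03, 0, 0.094, 0, 0, 0.04, 0, 0.094, 0, 0, 0.04, 0, 0.094, -0.04, 0, 0, 0, 0.094, -0.04, 0, 0, 0, 0.094, -0.04, 0, 0, 0, 0.094, -0.04, 0, 0, 0, 0.094, -0.04, 0, 0, 0, 0.094, -0.04, 0, 0, 0, 0.094, 0, 0, 0, 0]'

```text
time: 24.55
eef_pos: [0.3548, -0.0997, 0.5188]
orientation: [0.003, 3.139, 0.002]
force: [1.5, -0.6, -0.4]
gripper_width: 0.0941
finger_force: 0.0
```

```bash
python3 - <<'E'
from h import *
o=env.observe();print(o['eef_pos'],o['force'])
d=cap('side');c=cap('top')
for n,im,b in(('side',d,(140,200,300,345)),('top',c,(165,215,355,395))):
    h=cv2.cvtColor(im['color'],cv2.COLOR_BGR2HSV); m=((h[...,0]>160)|(h[...,0]<3))&(h[...,1]>40)&(h[...,2]>90)
    ys,xs=np.nonzero(m[b[0]:b[1],b[2]:b[3]]); print(n,len(xs),xs.min()+b[2],xs.max()+b[2],ys.min()+b[0],ys.max()+b[0])
for x in(.594,.6): print(x,[proj(i,[x,-.1+y,z]).round(1).tolist() for i in(d,c) for y in(-.028,.028) for z in(.23,.13)])
g=c['color'].astype(int).sum(2)
for u in(372,373,374): print(g[168:200,u])
cv2.imwrite('pics/h.png',np.hstack([cv2.resize(d['color'][130:220,265:355],(400,400),interpolation=3),cv2.resize(c['color'][130:220,325:415],(400,400),interpolation=3)]))
E
```

```text
[ 0.35481978 -0.09972599  0.51877626] [ 1.47805871 -0.60784082 -0.3977363 ]
side 127 313 319 149 187
top 134 364 385 180 197
0.594 [[320.2, 147.9], [320.9, 179.2], [315.7, 155.8], [316.5, 187.8], [385.3, 183.6], [381.2, 187.0], [363.6, 183.5], [361.1, 186.9]]
0.6 [[318.2, 147.8], [318.9, 179.0], [313.6, 155.7], [314.4, 187.6], [385.3, 181.2], [381.2, 184.9], [363.6, 181.1], [361.1, 184.8]]
[332 328 328 324 322 320 258 176 151 110  92 138 284 399 395 313 267 254
 252 280 282 282 277 275 271 276 282 278 279 270 279 289]
[358 357 357 356 358 357 280 173 157 119 113 150 286 394 396 302 259 281
 316 340 344 337 340 339 339 337 337 336 330 329 327 325]
[301 318 335 350 370 364 283 177 158 123 112 149 286 397 402 300 253 285
 329 362 363 364 359 355 357 361 360 358 361 358 362 358]
```

```bash
python3 -c "
from rig import env
print(env.close_job())"
```

```text
the job is handed in; nothing more can be done
None
```

I turned the tree to its stop and hung the pink tag on the empty branch against the collar. I leaned on it at about 10 N for half a second, released it and handed the job in at about 24.7 s. The highest force I read on the tree was about 11 N. My last check was on pixel positions only, since I had used all 10 picture views, and the hand-in returned no verdict.

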